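Unbolt the sloping store box, park its tower bolt and raise the lid

ROBOT

A 7-joint arm with a two-finger parallel gripper is mounted at the origin on the work surface. World frame = base frame: x ahead of the robot, y to its left, z up, the work surface at z = 0. Lengths are in m, angles in rad, forces in N, time in s.
With the tool pointing down it reaches from about 0.35 to 0.9 m from the base axis. Payload 8.1 kg.
Tool frame: the origin (TCP) lies midway between the tips of the shut fingers; the grasp point (between the pads) lies 19 mm behind it; z points along the fingers, y is the direction in which the jaws open and shut (so a half turn about z gives the same grasp; the last joint's range is limited). The gripper opens to 85 mm and grips with 20 to 120 N. Pads are 22 mm wide; open, the fingers measure 114 mm over their backs; the gripper's body (76 mm by 85 mm) begins 54 mm behind the grasp point. The pads swing forward as they close: fully open they stand 13 mm farther back than shut.
Start: joints at [1.185, 0.434, 0.025, 1.573, -0.012, 1.134, -0.075], TCP at [0.174, -0.6, 0.231] pointing down, gripper open.
Joint ranges: [-2.62, 2.62], [-0.44, 2.09], [-1.27, 1.32], [0.08, 2.57], [-1.32, 4.46], [0.12, 2], [-2.74, 2.74]. Speed limits (rad/s): [2.22, 2.22, 3.01, 3.01, 3.14, 3.14, 3.14].

INTERFACE

Orientations are given as a unit quaternion [w, x, y, z].
In Python, from rig import * gives the robot as it stands.
- The arm moves only by the tool apply_moves, never from a script. Its argument "steps" is a list of rows, each a list of 7 numbers: the shift along the tool's x, y, z as a fraction of full scale, then the turn, a rotation vector about the tool's x, y, z as a fraction of full scale, then the opening, from -1 (shut) to 1 (fully open), so that 0 is half open. In form: [[x, y, z, ax, ay, az, jaw], ...]. A call has 1 to 8 rows; each row shifts and turns the commanded pose from where the row before left it, along the tool's axes as they then stand; what a row does not reach is not made up. Full scale, the value 1, is 50 mm for a shift and 90 degrees for a turn. A row lasts 1/10 s, in which the tool goes at most 50 mm and 8.59 degrees, less where a joint would pass 70% of its speed; a pose out of reach is approached as far as the arm can. A call with a number of a shift or a turn outside -1 to 1 is refused whole. A call with a gripper value outside its range is refused whole. The fingers move at their own pace and stop on an object; the grip force is fixed at half the most. Time passes only in rows, so rows that do not move let the fingers close. It gives the time, the measured TCP pose, the force and the opening at its end, in the units of the state.
- state(): the state, without advancing time (a new reading comes with each control period).
- camera(name): name is "scene" or "side" or "wrist"; returns a dict with "img" (384x512x3 uint8, red, green, blue), "camera_matrix" (3x3 intrinsics, pixels), "pose" (4x4, takes a point from camera to world coordinates). Camera axes: x right, y down, z forward; pixel columns grow to the right and rows downward; lengths in m; the calibration is good to about 2 mm. A picture is of the moment at which its call begins. There is no depth.
- hand_in(): hands the job in, once; it reports no verdict.
The state is a dict: "time_s": time; "joint_pos": joint angles; "dq": joint speeds; "joint_torque": joint torques, N m; "eef_pos": TCP position; "ee_rot": TCP orientation; "contact_force": force on the tool from outside, world axes, zero at the start; "wrist_torque": the same for the moment, N m; "grip_width": finger opening in m.
Only numpy, scipy, OpenCV 4.12 (cv2) and the standard library are available. Lean on these libraries where they do the work, as an engineer would, in place of code of your own. Each camera call takes 0.05 s, during which the arm holds its last target. There are 200 camera calls.

TASK

The sloping lid of the teak store box under the hook rail is held shut by a steel tower bolt. Swing the bolt's black thumb disc up out of the lower notch, draw the bolt up the slope out of its keeper, lay the disc over into the upper side notch and let go, so that the bolt stays parked there by itself. Then lift the lid by its bar handle until it is level or a little above and leave it standing open with the bolt still parked, without bumping the hook rail or moving the cup, tumbler, soap box and shower cap case.

Things in the scene. Friction and masses are not known exactly. Their poses are not given: they have to be found in the camera images.
- bin: Fixed teak store box, 258 mm deep (x), 360 wide (y), its top sloping down 25 degrees to the front (-x). Origin: centre of its underside; x to its back, y to its left seen from the front, z up. Up the slope = (cos 25, 0, sin 25), out of the slope = (-sin 25, 0, cos 25) in its axes. Top 14 mm thick: lid, 235 mm down the slope, and below it in the same plane a fixed rail 48 mm wide.
- keeper (a point): Centre of the bolt's steel keeper on the fixed rail: a tube 16 mm long with a 14 mm bore, on the rod's line, its middle 16 mm below the lid's lower edge; it reaches 21 mm out from the rail.
- bolt (a joint): Slide of the tower bolt's rod up the slope, m. 0: shot, its end in the keeper, 22 mm past the lid's edge; clear of the keeper above 0.015; 0.040: stop. Barrel 18 mm across, slotted, with two 11 mm notches on its right (-y): lower (lock) at slide 0 to 0.003, upper (parking) at 0.0365 to 0.040. Between them it slides only with the disc upright. Not parked, it drops back by its weight.
- knob (a joint): Turn of the thumb disc and its 7 mm stem about the rod, rad. 0: upright, the stem pointing straight out of the slope; it turns to the box's right (-y) up to 1.1: laid right over in a notch. Only at the notches can it be turned over; between them it must stay below about 0.25. Light friction holds it where it is left.
- lid (a joint): Opening angle of the lid about its upper back edge, rad: 0 = shut, 0.44 = level, 0.75 = stop. About 0.5 kg with the bolt; its stiff hinges hold it where it is left; lifting it at the handle takes about 10 N. The bolt, unless drawn, holds it shut.
- knob_grip (a point): Centre of the black thumb disc, 22 mm across, 8 mm thick, flat faces looking up and down the slope; 38 mm from the rod's axis, which runs 10 mm out from the lid's face, 70 mm right (-y) of the lid's middle. Axes: x up the slope along the rod, z along the stem away from the rod. At slide 0 it is 42 mm above the lid's lower edge. Laid over at 1.1 it is 27 mm out from the face, upright 48 mm.
- bolt_tip (a point): Centre of the lower end face of the bolt's 12 mm rod; x along the rod up the slope.
- lid_handle (a point): Middle of the lid's steel bar handle: a round bar 11 mm thick, 100 mm long across the lid (y), 35 mm out from its face, 60 mm left (+y) of the lid's middle. Axes of the lid: x up the slope, z out of its face. The lid's hinge line runs along y 190 mm up the slope (+x) and 49 mm below (-z) this point, in these axes.
- cup: Bamboo cup, open, 72 mm across and 95 mm high; origin at the centre of its underside.
- tumbler: Glass tumbler, 72 mm across and 100 mm high; origin at the centre of its underside.
- soap_box: Grey plastic soap box, closed, 79 x 116 x 45 mm; origin at the centre of its underside.
- cap_case: Round white plastic shower cap case, closed, 106 mm across and 38 mm high; origin at the centre of its underside.
- hook_rail: Fixed stainless steel hook rail across the box: a bar 14 mm thick, 750 mm long along its y (the box's y), its middle 335 mm up, on a post at either end; origin between the feet, below the bar's middle. The bar runs about 135 mm before the lid's hinge line, nearly above the parking notch: a gripper pointing straight down there hits it, one square to the slope passes in front of it.

How it is judged:
By the outcome, as a careful person would: the job done as asked, in the order asked, and still so for the second after the job is handed in, with the robot touching nothing.
It also fails if it takes over 45 s, if anything falls off the work surface, if the arm or the gripper's body presses on something with over 40 N, if the wrist force passes 120 N, or if a joint passes its speed limit or range.

## Working session

There is one attempt and no reset: what is moved stays moved. The work goes in short steps, Python scripts to look and compute and a tool call to move; the robot and the scene stay as the last step left them, time stands still between calls to the robot, and variables do not carry over. Pictures are saved under pics/ and viewed, about 8 in all and at most 12, crops included, and the job is handed in when it is done.

Besides the shell and the picture viewer there is one more tool, called after "Emit:" as name(argument=value, ...) on one line, values as JSON. apply_moves: Moves the arm, as the interface text tells. Shift numbers are shares of 50 mm and turn numbers shares of 90 degrees, none past 1 either way. Its arguments: {"type":"object","properties":{"steps":{"type":"array"}},"required":["steps"]}

```bash
ls; mkdir -p pics
python3 - <<'E'
from rig import *
import cv2,numpy as np
s=state();print({k:np.round(v,3) for k,v in s.items()})
for n in("scene","side"):
    c=camera(n);cv2.imwrite(f"pics/{n}0.png",cv2.resize(c["img"][:,:,::-1],(800,600),interpolation=cv2.INTER_CUBIC));np.savez(n+"0.npz",**c)
    print(n,c["camera_matrix"].round(1).tolist(),c["pose"].round(4).tolist())
E
```

```text
pics
{'time_s': np.float64(0.0), 'joint_pos': array([ 1.185,  0.435,  0.025,  1.574, -0.012,  1.134, -0.075]), 'dq': array([-0.001,  0.002,  0.   ,  0.001,  0.001,  0.   ,  0.   ]), 'joint_torque': array([ 1.0000e-03, -6.7047e+01,  1.0260e+00, -3.1621e+01,  1.6000e-02,
        1.3000e-02,  0.0000e+00]), 'eef_pos': array([ 0.174, -0.6  ,  0.231]), 'ee_rot': array([-0.001,  0.99 ,  0.141, -0.   ]), 'contact_force': array([ 0.403, -0.307, -0.084]), 'wrist_torque': array([ 0.019, -0.038,  0.032]), 'grip_width': np.float64(0.085)}
scene [[385.7, 0.0, 254.1], [0.0, 385.7, 191.2], [0.0, 0.0, 1.0]] [[0.2298, 0.7253, -0.649, 1.2424], [0.9732, -0.1791, 0.1444, -0.1086], [-0.0115, -0.6648, -0.747, 0.875], [0.0, 0.0, 0.0, 1.0]]
side [[374.0, 0.0, 256.1], [0.0, 374.0, 190.9], [0.0, 0.0, 1.0]] [[-0.9486, -0.2514, 0.1922, 0.4328], [-0.3159, 0.7175, -0.6208, 0.6596], [0.0182, -0.6497, -0.76, 0.9085], [0.0, 0.0, 0.0, 1.0]]
```

View pics/scene0.png

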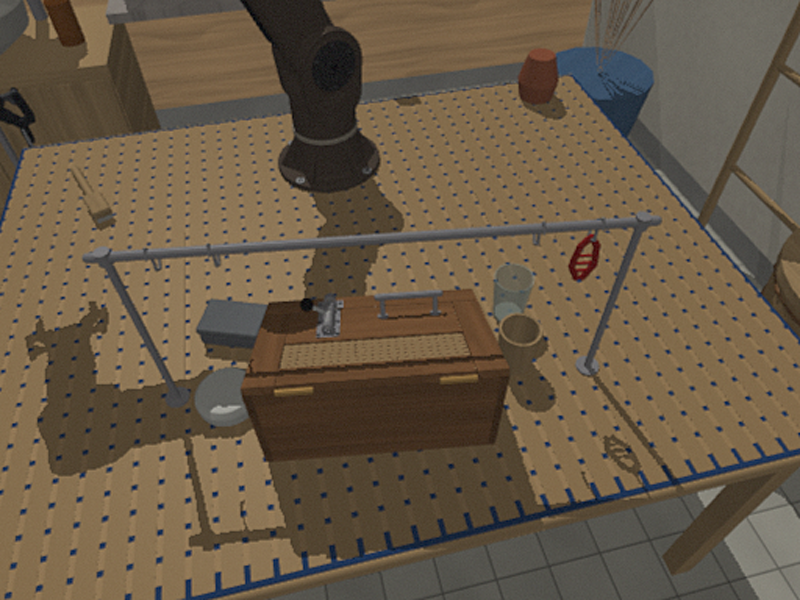

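View pics/side0.png

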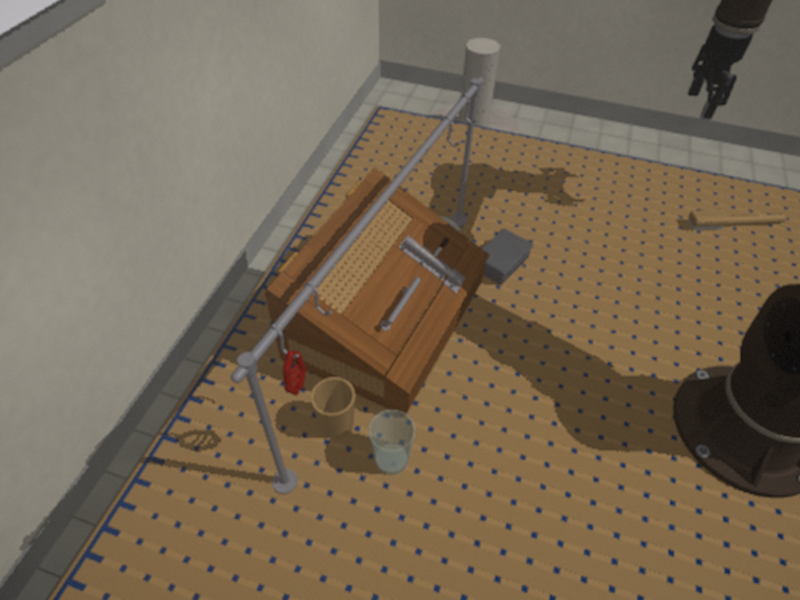

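The scene camera looks from behind the box and the side camera from its left. The box front and the bolt face the robot, with the disc at about (307,304) in the scene view and the handle at about (408,297). I'll enlarge both views.

Run:
```python
import cv2,numpy as np
for n,(u,v,w,h) in {"scene":(150,175,190,130),"side":(165,100,160,170)}.items():
    im=np.load(n+"0.npz")["img"][v:v+h,u:u+w,::-1]
    f=4 if n=="scene" else 3.5
    im=cv2.resize(im,None,fx=f,fy=f,interpolation=cv2.INTER_CUBIC)
    im=np.clip(im.astype(float)*1.6,0,255).astype(np.uint8)
    cv2.imwrite(f"pics/{n}1.png",im)
```

```text
(no output)
```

View pics/scene1.png

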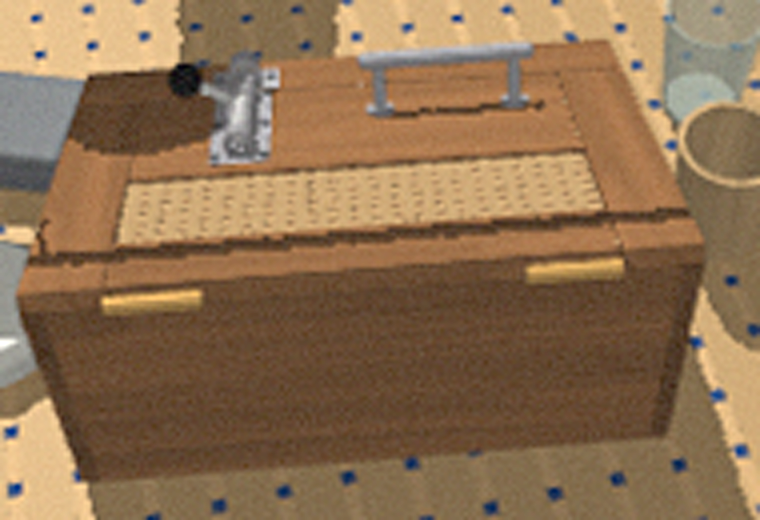

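View pics/side1.png

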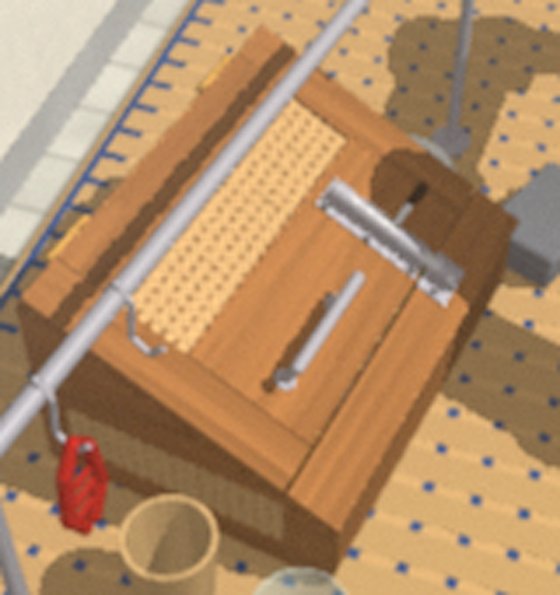

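```bash
cat > geo.py <<'E'
import numpy as np
from scipy.optimize import least_squares
from scipy.spatial.transform import Rotation as R
c,s=np.cos(np.radians(25)),np.sin(np.radians(25))
U=np.array([c,0,s]);N=np.array([-s,0,c])
def slope(sv,y,n,H): # bin coords; sv from lid's lower edge, H = z of slope top at rail's front edge
    return np.array([-.1285,0,H])+U*(sv+.0485)+np.array([0,y,0])+N*n
def rod(slide,phi,r,H): return slope(.042+slide,-.07-r*np.sin(phi),.010+r*np.cos(phi),H)
def W(p,P): return R.from_euler('z',p[2]).apply(P)+[p[0],p[1],0]
def proj(cam,P):
    M=np.linalg.inv(cam["pose"]);q=cam["camera_matrix"]@(M[:3,:3]@P+M[:3,3]);return q[:2]/q[2]
E
python3 - <<'E'
from geo import *
C={n:np.load(n+"0.npz") for n in("scene","side")}
cr={"scene":(150,175,4),"side":(165,100,3.5)}
obs=[("scene",92,480,lambda H:np.array([.129,-.18,0])),("scene",665,435,lambda H:np.array([.129,.18,0])),
("scene",20,297,lambda H:slope(.235,-.18,0,H)),("scene",703,245,lambda H:slope(.235,.18,0,H)),
("scene",610,42,lambda H:slope(-.048,.18,0,H)),("scene",88,75,lambda H:slope(-.048,-.18,0,H)),
("scene",445,54,lambda H:slope(.045,.06,.035,H)),("side",323,327,lambda H:slope(.045,.06,.035,H)),
("scene",186,80,lambda H:rod(0,1.1,.038,H)),("side",417,194,lambda H:rod(0,1.1,.038,H)),
("side",342,530,lambda H:slope(-.048,.18,0,H)),("side",515,222,lambda H:slope(-.048,-.18,0,H)),
("side",290,490,lambda H:slope(0,.18,0,H)),("side",22,300,lambda H:slope(.235,.18,0,H)),("side",265,28,lambda H:slope(.235,-.18,0,H))]
def f(p):
    o=[]
    for n,u,v,g in obs:
        a,b,k=cr[n];o+=list(proj(C[n],W(p,g(p[3])))-[a+(u+.5)/k-.5,b+(v+.5)/k-.5])
    return np.array(o)
r=least_squares(f,[.55,-.1,0,.1],loss='soft_l1')
print(r.x.round(4));print(f(r.x).reshape(-1,2).round(1).tolist())
np.save("bin.npy",r.x);p=r.x
for nm,P in dict(knob=rod(0,1.1,.038,p[3]),knobup=rod(0,0,.038,p[3]),park=rod(.0385,1.1,.038,p[3]),handle=slope(.045,.06,.035,p[3]),hinge=slope(.235,0,-.014,p[3])).items(): print(nm,W(p,P).round(4))
E
```

```text
[ 0.6639 -0.0193 -0.1482  0.086 ]
[[-1.7, 0.2], [-0.1, -0.5], [-0.9, -0.7], [0.9, -0.9], [-0.5, -0.8], [-0.5, 0.1], [0.1, 0.6], [1.6, -0.6], [-0.4, 1.1], [-0.2, 1.1], [-1.2, 1.1], [1.0, -0.1], [-1.5, 1.4], [-0.7, 0.3], [-0.9, -0.3]]
knob [ 0.5913 -0.1134  0.149 ]
knobup [ 0.5876 -0.0786  0.1678]
park [ 0.6258 -0.1186  0.1652]
handle [0.6149 0.0487 0.1573]
hinge [ 0.7968 -0.0391  0.1931]
```

Pixel residuals are about 1 px, or 2–3 mm. The plan is to grip the disc on its flat faces with the jaws along the slope, and to swing the tool together with the stem. The next script is a helper that turns targets into move rows.

```bash
cat > plan.py <<'E'
from rig import *
from geo import *
p=np.load("bin.npy");H=p[3]
def tool(tau,pitch=0):  # tau deg: tool leans to box's right; pitch deg: leans down-slope
    Rb=R.from_euler('z',p[2]).as_matrix();u=Rb@U;n=Rb@N;y=Rb@[0,1,0]
    M=np.column_stack([y,u,-n])
    return R.from_rotvec(np.radians(tau)*u)*R.from_rotvec(-np.radians(pitch)*y)*R.from_matrix(M)
def cur():
    s=state();q=s["ee_rot"];return s["eef_pos"],R.from_quat([q[1],q[2],q[3],q[0]]),s
def tcp(g,Rt,depth=.019): return g+Rt.apply([0,0,depth])
def rows(P1,R1,jaw,n=None,vmax=.04,amax=8):
    P0,R0,s=cur();d=(R0.inv()*R1).as_rotvec()
    k=n or int(max(np.ceil(np.linalg.norm(P1-P0)/vmax),np.ceil(np.degrees(np.linalg.norm(d))/amax),1))
    Rc=R0;out=[]
    print("dist mm",(np.linalg.norm(P1-P0)*1e3).round(1),"ang",np.degrees(np.linalg.norm(d)).round(1),"rows",k)
    for i in range(k):
        out.append(list(np.round(np.r_[Rc.inv().apply((P1-P0)/k)/.05,d/k/(np.pi/2)],3))+[jaw]);Rc=Rc*R.from_rotvec(d/k)
    for i in range(0,k,8): print(str([[float(x) for x in r] for r in out[i:i+8]]))
def rel(): # tool wrt bin: slope coords of grasp point
    P,Rt,s=cur();g=P+Rt.apply([0,0,-.019])
    b=R.from_euler('z',-p[2]).apply(g-[p[0],p[1],0])-slope(0,0,0,H)
    print("grasp s,y,n mm",(1e3*np.array([b@U,b[1],b@N])).round(1),"rot err vs square",np.degrees((tool(0).inv()*Rt).as_rotvec()).round(1),"F",s["contact_force"].round(1),"w",round(s["grip_width"]*1e3,1),"t",s["time_s"])
E
python3 - <<'E'
from plan import *
Rt=tool(35);k=W(p,rod(0,1.1,.038,H))
rows(tcp(k,Rt)-Rt.apply([0,0,.09]),Rt,.3)
E
```

```text
dist mm 593.8 ang 83.0 rows 15
[[0.662, -0.432, 0.039, -0.001, 0.033, -0.052, 0.3], [0.692, -0.377, 0.074, -0.001, 0.033, -0.052, 0.3], [0.716, -0.32, 0.11, -0.001, 0.033, -0.052, 0.3], [0.733, -0.261, 0.147, -0.001, 0.033, -0.052, 0.3], [0.743, -0.202, 0.185, -0.001, 0.033, -0.052, 0.3], [0.746, -0.142, 0.223, -0.001, 0.033, -0.052, 0.3], [0.743, -0.082, 0.262, -0.001, 0.033, -0.052, 0.3], [0.732, -0.022, 0.3, -0.001, 0.033, -0.052, 0.3]]
[[0.715, 0.036, 0.338, -0.001, 0.033, -0.052, 0.3], [0.691, 0.092, 0.375, -0.001, 0.033, -0.052, 0.3], [0.661, 0.146, 0.411, -0.001, 0.033, -0.052, 0.3], [0.625, 0.197, 0.445, -0.001, 0.033, -0.052, 0.3], [0.583, 0.245, 0.477, -0.001, 0.033, -0.052, 0.3], [0.535, 0.29, 0.506, -0.001, 0.033, -0.052, 0.3], [0.483, 0.33, 0.534, -0.001, 0.033, -0.052, 0.3]]
```

Emit:
apply_moves(steps=[[0.662,-0.432,0.039,0,0.033,-0.052,0.3],[0.692,-0.377,0.074,0,0.033,-0.052,0.3],[0.716,-0.32,0.11,0,0.033,-0.052,0.3],[0.733,-0.261,0.147,0,0.033,-0.052,0.3],[0.743,-0.202,0.185,0,0.033,-0.052,0.3],[0.746,-0.142,0.223,0,0.033,-0.052,0.3],[0.743,-0.082,0.262,0,0.033,-0.052,0.3],[0.732,-0.022,0.3,0,0.033,-0.052,0.3]])

```text
time_s: 0.9
eef_pos: [0.3805, -0.3583, 0.216]
ee_rot: [-0.029, 0.871, 0.447, 0.201]
contact_force: [-0.1, 0.5, -0.5]
grip_width: 0.0557
```

Run:
```python
from plan import *
rel();print(cur()[2]["joint_pos"].round(2))
Rt=tool(35);k=W(p,rod(0,1.1,.038,H))
rows(tcp(k,Rt)-Rt.apply([0,0,.09]),Rt,.3)
```

```text
grasp s,y,n mm [ -83.3 -382.4  178.9] rot err vs square [11.5 13.6 30.4] F [-0.1  0.5 -0.5] w 55.7 t 0.9
[ 1.2   0.33 -0.35  1.88 -0.37  0.95  0.47]
dist mm 275.9 ang 38.5 rows 7
[[0.709, 0.046, 0.342, -0.003, 0.032, -0.052, 0.3], [0.685, 0.101, 0.377, -0.003, 0.032, -0.052, 0.3], [0.654, 0.154, 0.412, -0.003, 0.032, -0.052, 0.3], [0.618, 0.203, 0.445, -0.003, 0.032, -0.052, 0.3], [0.576, 0.25, 0.477, -0.003, 0.032, -0.052, 0.3], [0.529, 0.293, 0.506, -0.003, 0.032, -0.052, 0.3], [0.477, 0.331, 0.533, -0.003, 0.032, -0.052, 0.3]]
```

Emit:
apply_moves(steps=[[0.709,0.046,0.342,-0.003,0.032,-0.052,0.3],[0.685,0.101,0.377,-0.003,0.032,-0.052,0.3],[0.654,0.154,0.412,-0.003,0.032,-0.052,0.3],[0.618,0.203,0.445,-0.003,0.032,-0.052,0.3],[0.576,0.25,0.477,-0.003,0.032,-0.052,0.3],[0.529,0.293,0.506,-0.003,0.032,-0.052,0.3],[0.477,0.331,0.533,-0.003,0.032,-0.052,0.3],[0,0,0,0,0,0,0.3]])

```text
time_s: 1.7
eef_pos: [0.5622, -0.1474, 0.2006]
ee_rot: [-0.036, 0.661, 0.659, 0.356]
contact_force: [-0.1, 0.0, -0.4]
grip_width: 0.0557
```

Run:
```python
from plan import *
import cv2
rel();print(cur()[2]["joint_pos"].round(2))
c=camera("wrist");np.savez("wrist0.npz",**c)
for nm,P in dict(disc=rod(0,1.1,.038,H),rodc=rod(0,0,0,H),discup=rod(0,0,.038,H),hA=slope(.045,.01,.035,H),le=slope(0,-.18,0,H)).items(): print(nm,proj(c,W(p,P)).round(1))
cv2.imwrite("pics/wrist0.png",np.clip(cv2.resize(c["img"][:,:,::-1],(768,576),interpolation=cv2.INTER_CUBIC)*1.5,0,255).astype(np.uint8))
```

```text
grasp s,y,n mm [  42.4 -152.7   99.6] rot err vs square [ 0.1 35.  -0.3] F [-0.1  0.  -0.4] w 55.7 t 1.7
[ 1.1   0.52 -0.69  1.91 -0.6   0.75  0.92]
disc [253.3 203.7]
rodc [253.6 169.6]
discup [253.5 150.7]
hA [257.7  69.7]
le [197.5 309.4]
```

View pics/wrist0.png

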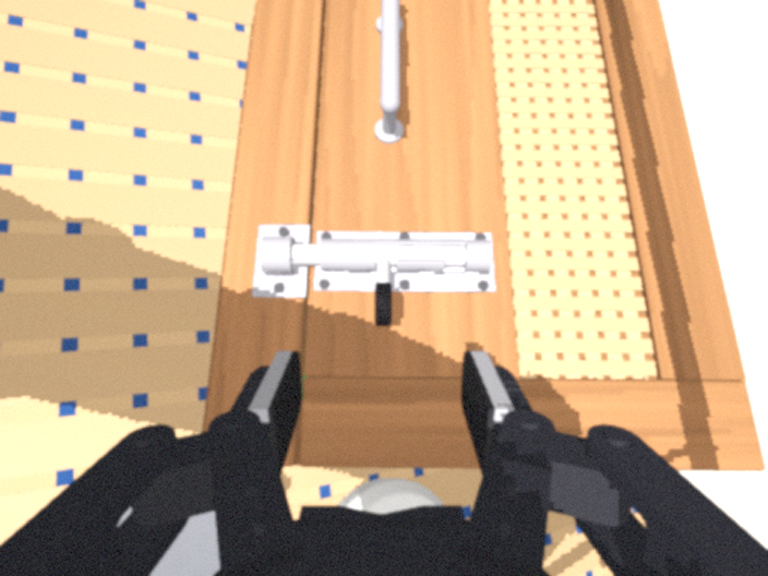

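The disc shows at about (383,303), or (255.3,202) in full-image pixels, against a predicted (253.3,203.7). The handle end is off the same way, so the box sits about 2 mm farther up the slope than fitted. I'll correct for that and approach.

Run:
```python
from geo import *
p=np.load("bin.npy");p[:2]+=R.from_euler('z',p[2]).apply([.0018,.001,0])[:2];np.save("bin.npy",p)
from plan import *
Rt=tool(35);k=W(p,rod(0,1.1,.038,H))
rows(tcp(k,Rt,.0155),Rt,.3,n=5)
```

```text
dist mm 86.4 ang 0.2 rows 5
[[0.004, 0.009, 0.346, -0.0, 0.0, 0.0, 0.3], [0.004, 0.009, 0.346, -0.0, 0.0, 0.0, 0.3], [0.004, 0.009, 0.346, -0.0, 0.0, 0.0, 0.3], [0.003, 0.008, 0.346, -0.0, 0.0, 0.0, 0.3], [0.003, 0.008, 0.346, -0.0, 0.0, 0.0, 0.3]]
```

Emit:
apply_moves(steps=[[0.004,0.008,0.346,0,0,0,0.3],[0.004,0.008,0.346,0,0,0,0.3],[0.004,0.008,0.346,0,0,0,0.3],[0.004,0.008,0.346,0,0,0,0.3],[0.004,0.008,0.346,0,0,0,0.3],[0,0,0,0,0,0,0.3]])

```text
time_s: 2.35
eef_pos: [0.5986, -0.1065, 0.1364]
ee_rot: [-0.035, 0.664, 0.657, 0.354]
contact_force: [-1.1, 0.6, 0.8]
grip_width: 0.0553
```

Run:
```python
from plan import *
import cv2
rel()
c=camera("wrist")["img"]
cv2.imwrite("pics/wrist1.png",np.clip(cv2.resize(c[:,:,::-1],(768,576),interpolation=cv2.INTER_CUBIC)*1.5,0,255).astype(np.uint8))
```

```text
grasp s,y,n mm [  40.8 -107.7   29.6] rot err vs square [ 0.2 34.7  0. ] F [-1.1  0.6  0.8] w 55.3 t 2.35
```

View pics/wrist1.png

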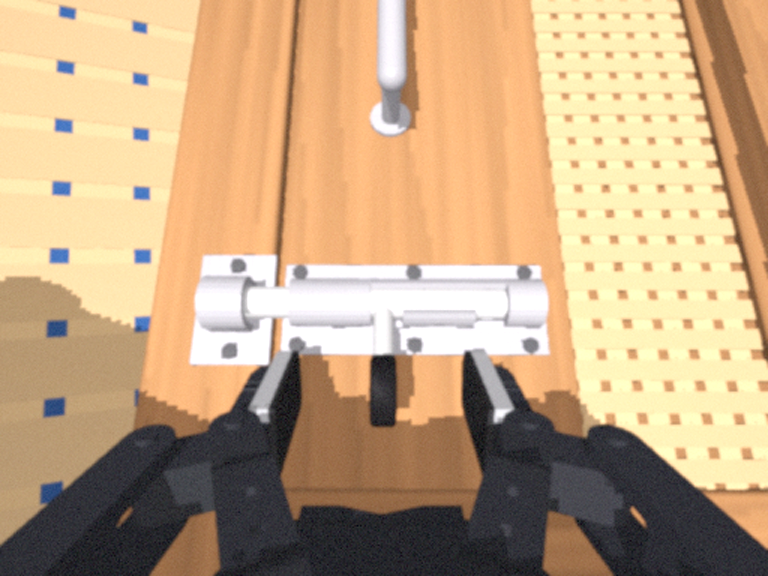

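The disc at (383,390) stands centred between the pads at x≈285 and x≈477. Closing.

Emit:
apply_moves(steps=[[0,0,0,0,0,0,-1],[0,0,0,0,0,0,-1],[0,0,0,0,0,0,-1],[0,0,0,0,0,0,-1],[0,0,0,0,0,0,-1],[0,0,0,0,0,0,-1],[0,0,0,0,0,0,-1],[0,0,0,0,0,0,-1]])

```text
time_s: 3.2
eef_pos: [0.5996, -0.1081, 0.138]
ee_rot: [-0.033, 0.664, 0.657, 0.355]
contact_force: [-3.5, -4.3, 5.6]
grip_width: 0.0066
```

Run:
```python
from plan import *
import cv2
rel()
# tool-frame per-row move for rotating about the rod axis by 63/9 deg per row
P,Rt,s=cur();k=9;th=-np.radians(63)/k
ax=W(p,rod(0,0,0,H));u=tool(0).apply([0,1,0])
r=Rt.inv().apply(P-ax);r[1]=0;print("rod->tcp in tool mm",(r*1e3).round(1))
d=R.from_rotvec([0,th,0]).apply(r)-r
print("row",(d/.05).round(4),th/(np.pi/2))
```

```text
grasp s,y,n mm [  42.5 -109.2   30.6] rot err vs square [ 0.  34.6  0. ] F [-3.5 -4.3  5.6] w 6.6 t 3.2
rod->tcp in tool mm [-20.6   0.  -20.2]
row [ 0.0523  0.     -0.0471] -0.07777777777777778
```

Emit:
apply_moves(steps=[[0.026,0,-0.024,0,-0.039,0,-1],[0.026,0,-0.024,0,-0.039,0,-1],[0.026,0,-0.024,0,-0.039,0,-1],[0.026,0,-0.024,0,-0.039,0,-1],[0.026,0,-0.024,0,-0.039,0,-1],[0.026,0,-0.024,0,-0.039,0,-1]])

```text
time_s: 3.8
eef_pos: [0.5958, -0.1051, 0.1469]
ee_rot: [0.089, 0.719, 0.651, 0.226]
contact_force: [2.7, -6.0, -7.9]
grip_width: 0.0068
```

Run:
```python
from plan import *
rel();print(cur()[2]["joint_pos"].round(2), cur()[2]["wrist_torque"].round(2))
```

```text
grasp s,y,n mm [  42.4 -100.3   43.2] rot err vs square [-0.  13.3  0.1] F [ 2.7 -6.  -7.9] w 6.8 t 3.8
[ 0.54  0.37 -0.36  2.08 -0.43  0.33  0.51] [-1.81  0.88 -0.79]
```

Emit:
apply_moves(steps=[[0.026,0,-0.024,0,-0.039,0,-1],[0.026,0,-0.024,0,-0.039,0,-1],[0.026,0,-0.024,0,-0.039,0,-1]])

```text
time_s: 4.1
eef_pos: [0.594, -0.1023, 0.1502]
ee_rot: [0.145, 0.736, 0.641, 0.162]
contact_force: [-0.1, -8.9, -3.8]
grip_width: 0.0067
```

Run:
```python
from plan import *
rel();print(cur()[2]["joint_pos"].round(2), cur()[2]["wrist_torque"].round(2))
```

```text
grasp s,y,n mm [ 41.9 -94.6  47.7] rot err vs square [0.1 3.3 0.1] F [-0.1 -8.9 -3.8] w 6.7 t 4.1
[ 0.09  0.3   0.02  2.13 -0.17  0.28  0.13] [-2.02  0.91 -0.96]
```

Emit:
apply_moves(steps=[[0.026,0,-0.024,0,-0.039,0,-1],[0.026,0,-0.024,0,-0.039,0,-1],[0.026,0,-0.024,0,-0.039,0,-1],[0.026,0,-0.024,0,-0.039,0,-1]])

```text
time_s: 4.5
eef_pos: [0.5925, -0.0981, 0.1538]
ee_rot: [0.215, 0.75, 0.621, 0.079]
contact_force: [1.7, -9.5, -6.6]
grip_width: 0.0068
```

Run:
```python
from plan import *
rel();print(cur()[2]["joint_pos"].round(2), cur()[2]["wrist_torque"].round(2))
```

```text
grasp s,y,n mm [ 41.5 -86.4  51.6] rot err vs square [ 0.2 -9.5  0.2] F [ 1.7 -9.5 -6.6] w 6.8 t 4.5
[-0.53  0.33  0.57  2.15  0.2   0.31 -0.39] [-1.61  0.76 -0.91]
```

Emit:
apply_moves(steps=[[0.026,0,-0.024,0,-0.039,0,-1],[0.026,0,-0.024,0,-0.039,0,-1],[0.026,0,-0.024,0,-0.039,0,-1],[0.026,0,-0.024,0,-0.039,0,-1],[0.026,0,-0.024,0,-0.039,0,-1],[0,0,0,0,0,0,-1]])

```text
time_s: 5.1
eef_pos: [0.5915, -0.091, 0.1575]
ee_rot: [0.308, 0.752, 0.581, -0.039]
contact_force: [0.9, -15.5, 4.5]
grip_width: 0.0065
```

Run:
```python
from plan import *
import cv2
rel();print(cur()[2]["joint_pos"].round(2), cur()[2]["wrist_torque"].round(2))
c=camera("wrist")["img"]
cv2.imwrite("pics/wrist2.png",np.clip(cv2.resize(c[:,:,::-1],(768,576),interpolation=cv2.INTER_CUBIC)*1.5,0,255).astype(np.uint8))
```

```text
grasp s,y,n mm [ 41.3 -74.   53.9] rot err vs square [  0.3 -27.3  -0. ] F [  0.9 -15.5   4.5] w 6.5 t 5.1
[-0.96  0.55  0.92  2.11  0.36  0.46 -0.73] [-2.29 -0.18 -0.76]
```

View pics/wrist2.png

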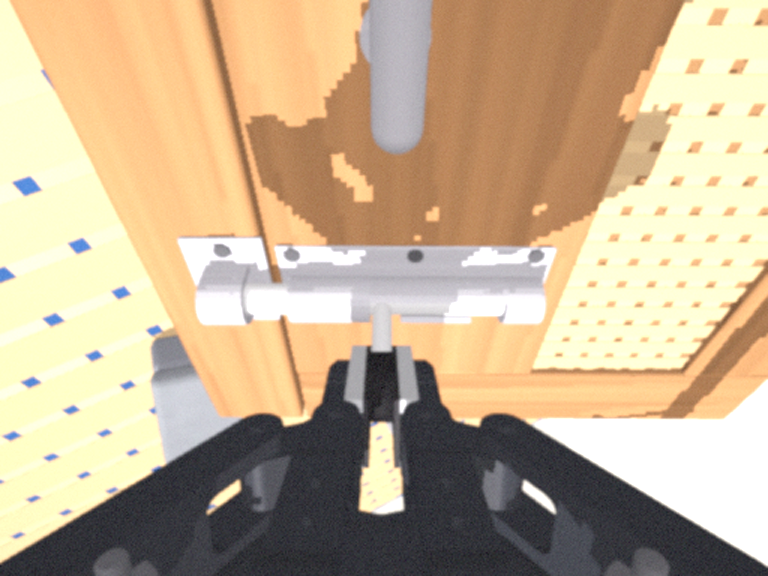

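The disc is gripped at (380,385) and the stem points toward the camera, so it is upright. Drawing the bolt up.

Emit:
apply_moves(steps=[[0,0.08,0,0,0,0,-1],[0,0.08,0,0,0,0,-1],[0,0.08,0,0,0,0,-1],[0,0.08,0,0,0,0,-1],[0,0.08,0,0,0,0,-1],[0,0.08,0,0,0,0,-1],[0,0.08,0,0,0,0,-1]])

```text
time_s: 5.85
eef_pos: [0.6151, -0.0948, 0.1684]
ee_rot: [0.305, 0.753, 0.581, -0.038]
contact_force: [-6.7, -10.2, 7.6]
grip_width: 0.0066
```

Run:
```python
from plan import *
rel();s=cur()[2];print(s["joint_pos"].round(2), "F in tool",cur()[1].inv().apply(s["contact_force"]).round(1))
```

```text
grasp s,y,n mm [ 67.6 -74.3  53.8] rot err vs square [  0.5 -27.1   0.1] F [ -6.7 -10.2   7.6] w 6.6 t 5.85
[-0.9   0.54  0.88  2.04  0.34  0.51 -0.69] F in tool [-13.9  -1.4  -3. ]
```

Emit:
apply_moves(steps=[[-0.01,0.07,0,0,0,0,-1],[-0.01,0.07,0,0,0,0,-1],[0,0.06,0,0,0,0,-1],[0,0,0,0,0,0,-1],[0,0,0,0,0,0,-1]])

```text
time_s: 6.35
eef_pos: [0.6242, -0.0962, 0.1728]
ee_rot: [0.305, 0.753, 0.582, -0.037]
contact_force: [-3.0, -10.1, 4.1]
grip_width: 0.0069
```

Run:
```python
from plan import *
rel();s=cur()[2];print(s["joint_pos"].round(2), "F in tool",cur()[1].inv().apply(s["contact_force"]).round(1))
```

```text
grasp s,y,n mm [ 77.9 -74.4  53.9] rot err vs square [  0.4 -27.    0.1] F [ -3.  -10.1   4.1] w 6.9 t 6.35
[-0.88  0.54  0.87  2.02  0.34  0.52 -0.67] F in tool [-11.3   0.4   0.9]
```

Emit:
apply_moves(steps=[[0,0.03,0,0,0,0,-1],[0,0.03,0,0,0,0,-1],[0,0.03,0,0,0,0,-1],[0,0,0,0,0,0,-1]])

```text
time_s: 6.75
eef_pos: [0.6277, -0.0969, 0.1744]
ee_rot: [0.305, 0.753, 0.582, -0.038]
contact_force: [-6.0, -8.5, 6.7]
grip_width: 0.0071
```

Run:
```python
from plan import *
rel();s=cur()[2];print("F in tool",cur()[1].inv().apply(s["contact_force"]).round(1))
```

```text
grasp s,y,n mm [ 81.7 -74.5  53.8] rot err vs square [  0.5 -27.    0.1] F [-6.  -8.5  6.7] w 7.1 t 6.75
F in tool [-11.9  -1.4  -2.9]
```

Emit:
apply_moves(steps=[[0,0.03,0,0,0,0,-1],[0,0.03,0,0,0,0,-1],[0,0,0,0,0,0,-1],[0,0,0,0,0,0,-1]])

```text
time_s: 7.15
eef_pos: [0.628, -0.097, 0.1745]
ee_rot: [0.304, 0.754, 0.582, -0.04]
contact_force: [-16.6, -3.6, 9.4]
grip_width: 0.0067
```

Run:
```python
from plan import *
import cv2
rel();s=cur()[2];print("F in tool",cur()[1].inv().apply(s["contact_force"]).round(1))
c=camera("wrist")["img"]
cv2.imwrite("pics/wrist3.png",np.clip(cv2.resize(c[:,:,::-1],(768,576),interpolation=cv2.INTER_CUBIC)*1.5,0,255).astype(np.uint8))
```

```text
grasp s,y,n mm [ 82.1 -74.6  53.7] rot err vs square [  0.7 -27.1   0.1] F [-16.6  -3.6   9.4] w 6.7 t 7.15
F in tool [-12.3 -10.6 -10.7]
```

View pics/wrist3.png

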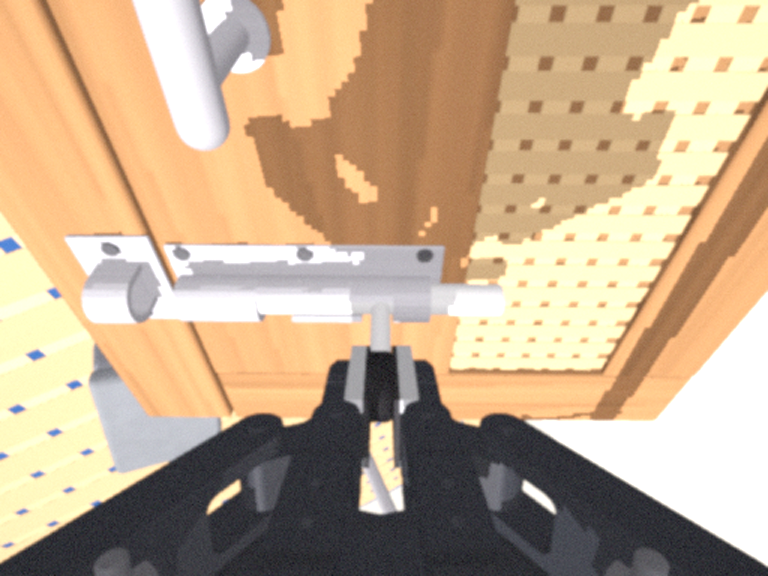

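The rod is clear of the keeper, and the force shows the upper stop at s≈82. I'll back off about 1.7 mm into the notch window and then lay the disc over.

Emit:
apply_moves(steps=[[0,-0.04,0,0,0,0,-1],[0,-0.04,0,0,0,0,-1],[0,0,0,0,0,0,-1],[0,0,0,0,0,0,-1]])

```text
time_s: 7.6
eef_pos: [0.6271, -0.0967, 0.1742]
ee_rot: [0.305, 0.753, 0.582, -0.038]
contact_force: [-4.7, -9.6, 4.4]
grip_width: 0.007
```

Run:
```python
from plan import *
rel();s=cur()[2];print("F in tool",cur()[1].inv().apply(s["contact_force"]).round(1))
```

```text
grasp s,y,n mm [ 81.1 -74.4  53.9] rot err vs square [  0.4 -27.    0.1] F [-4.7 -9.6  4.4] w 7.0 t 7.6
F in tool [-11.5  -1.   -0.1]
```

Emit:
apply_moves(steps=[[0,-0.016,0,0,0,0,-1],[-0.0245,0,0.0255,0,0.039,0,-1],[-0.0245,0,0.0255,0,0.039,0,-1],[-0.0245,0,0.0255,0,0.039,0,-1],[-0.0245,0,0.0255,0,0.039,0,-1],[-0.0245,0,0.0255,0,0.039,0,-1],[-0.0245,0,0.0255,0,0.039,0,-1]])

```text
time_s: 8.3
eef_pos: [0.6286, -0.1046, 0.1697]
ee_rot: [0.193, 0.746, 0.629, 0.103]
contact_force: [0.6, -4.7, -4.0]
grip_width: 0.007
```

Run:
```python
from plan import *
rel();s=cur()[2];print("F in tool",cur()[1].inv().apply(s["contact_force"]).round(1),s["joint_pos"].round(2))
```

```text
grasp s,y,n mm [ 81.5 -88.8  50.6] rot err vs square [ 0.3 -5.6  0. ] F [ 0.6 -4.7 -4. ] w 7.0 t 8.3
F in tool [-4.1 -0.4  4.6] [-0.33  0.33  0.4   2.05  0.05  0.37 -0.19]
```

Emit:
apply_moves(steps=[[-0.0245,-0.006,0.0255,0,0.039,0,-1],[-0.0245,-0.006,0.0255,0,0.039,0,-1],[-0.0245,0,0.0255,0,0.039,0,-1],[-0.0245,0,0.0255,0,0.039,0,-1],[-0.0245,0,0.0255,0,0.039,0,-1],[-0.0245,0,0.0255,0,0.039,0,-1]])

```text
time_s: 8.9
eef_pos: [0.6313, -0.1109, 0.1624]
ee_rot: [0.075, 0.714, 0.654, 0.239]
contact_force: [-3.6, -1.8, -0.6]
grip_width: 0.0072
```

Run:
```python
from plan import *
rel();s=cur()[2];print("F in tool",cur()[1].inv().apply(s["contact_force"]).round(1),s["joint_pos"].round(2))
```

```text
grasp s,y,n mm [  81.6 -101.5   41.9] rot err vs square [ 0.2 15.5  0. ] F [-3.6 -1.8 -0.6] w 7.2 t 8.9
F in tool [-2.  -3.3 -1.5] [ 0.49  0.4  -0.28  1.98 -0.51  0.43  0.59]
```

Emit:
apply_moves(steps=[[-0.0245,-0.006,0.0255,0,0.039,0,-1],[-0.0245,-0.006,0.0255,0,0.039,0,-1],[-0.0245,0,0.0255,0,0.039,0,-1],[-0.0245,0,0.0255,0,0.039,0,-1],[-0.0245,0,0.0255,0,0.039,0,-1],[0,0,0,0,0,0,-1]])

```text
time_s: 9.5
eef_pos: [0.6332, -0.114, 0.1534]
ee_rot: [-0.027, 0.67, 0.657, 0.345]
contact_force: [-6.4, -2.6, 11.3]
grip_width: 0.0067
```

Run:
```python
from plan import *
rel();s=cur()[2];print("F in tool",cur()[1].inv().apply(s["contact_force"]).round(1),s["joint_pos"].round(2))
```

```text
grasp s,y,n mm [  80.  -109.6   30.4] rot err vs square [ 0.3 33.2  0.2] F [-6.4 -2.6 11.3] w 6.7 t 9.5
F in tool [  4.1  -0.7 -12.6] [ 0.83  0.58 -0.52  1.87 -0.7   0.63  0.94]
```

The tool is back at the original lay-over pose and feels the end stop. Releasing and withdrawing.

Emit:
apply_moves(steps=[[0,0,0,0,0,0,-0.3],[0,0,0,0,0,0,-0.3],[0,0,0,0,0,0,-0.3],[0,0,0,0,0,0,-0.1],[0,0,-0.3,0,0,0,-0.1],[0,0,-0.6,0,0,0,-0.1],[0,0,-0.6,0,0,0,-0.1],[0,0,-0.4,0,0,0,-0.1]])

```text
time_s: 10.3
eef_pos: [0.5928, -0.1605, 0.2277]
ee_rot: [-0.025, 0.67, 0.658, 0.344]
contact_force: [0.4, -0.5, 0.2]
grip_width: 0.0386
```

Run:
```python
from plan import *
import cv2
rel()
c=camera("wrist")["img"]
cv2.imwrite("pics/wrist4.png",np.clip(cv2.resize(c[:,:,::-1],(768,576),interpolation=cv2.INTER_CUBIC)*1.5,0,255).astype(np.uint8))
```

```text
grasp s,y,n mm [  81.4 -161.5  111.8] rot err vs square [ 0.2 32.9  0. ] F [ 0.4 -0.5  0.2] w 38.6 t 10.3
```

View pics/wrist4.png

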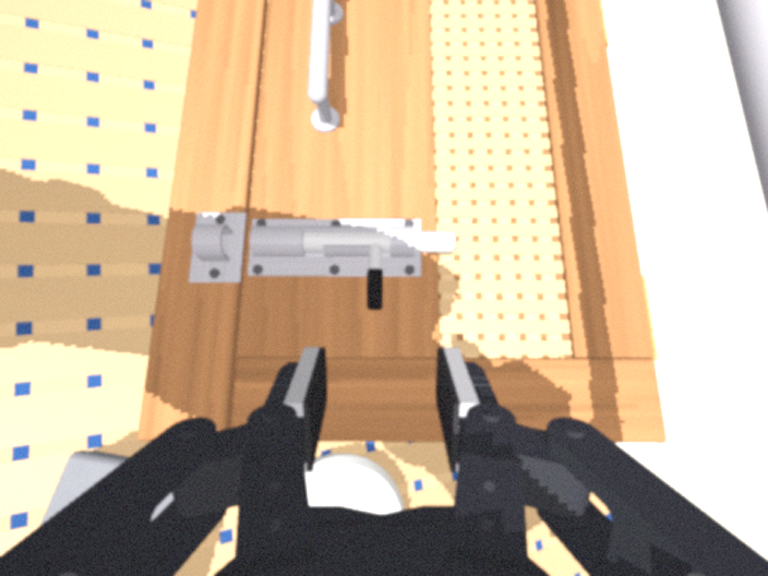

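The bolt is parked by itself: the disc at (375,289) is laid over and the rod tip is well clear of the keeper. On to the handle.

Run:
```python
from plan import *
Rt=tool(0);k=W(p,slope(.0455,.06,.115,H))
rows(tcp(k,Rt),Rt,0.,n=8)
```

```text
dist mm 216.6 ang 32.7 rows 8
[[0.447, -0.093, 0.291, -0.0, -0.045, -0.0, 0.0], [0.467, -0.093, 0.259, -0.0, -0.045, -0.0, 0.0], [0.484, -0.093, 0.225, -0.0, -0.045, -0.0, 0.0], [0.499, -0.093, 0.19, -0.0, -0.045, -0.0, 0.0], [0.511, -0.092, 0.154, -0.0, -0.045, -0.0, 0.0], [0.521, -0.092, 0.117, -0.0, -0.045, -0.0, 0.0], [0.528, -0.092, 0.079, -0.0, -0.045, -0.0, 0.0], [0.532, -0.092, 0.041, -0.0, -0.045, -0.0, 0.0]]
```

Emit:
apply_moves(steps=[[0.447,-0.093,0.291,0,-0.045,0,0],[0.467,-0.093,0.259,0,-0.045,0,0],[0.484,-0.093,0.225,0,-0.045,0,0],[0.499,-0.093,0.19,0,-0.045,0,0],[0.511,-0.092,0.154,0,-0.045,0,0],[0.521,-0.092,0.117,0,-0.045,0,0],[0.528,-0.092,0.079,0,-0.045,0,0],[0.532,-0.092,0.041,0,-0.045,0,0]])

```text
time_s: 11.15
eef_pos: [0.5884, 0.0308, 0.2112]
ee_rot: [0.133, 0.734, 0.646, 0.164]
contact_force: [0.3, -0.6, -0.2]
grip_width: 0.0428
```

Run:
```python
from plan import *
rel();s=cur()[2];print(s["joint_pos"].round(2))
import cv2
c=camera("wrist")
for nm,P in dict(hA=slope(.045,.01,.035,H),hM=slope(.045,.06,.035,H),hB=slope(.045,.11,.035,H)).items(): print(nm,(proj(c,W(p,P))*1.5).round(1))
cv2.imwrite("pics/wrist5.png",np.clip(cv2.resize(c["img"][:,:,::-1],(768,576),interpolation=cv2.INTER_CUBIC)*1.5,0,255).astype(np.uint8))
Rt=tool(0);k=W(p,slope(.0455,.06,.035,H))
rows(tcp(k,Rt,.016),Rt,0.)
```

```text
grasp s,y,n mm [ 45.1  35.9 113.5] rot err vs square [ 1.   4.4 -0.2] F [ 0.3 -0.6 -0.2] w 42.8 t 11.15
[-0.12  0.2  -0.06  2.07  0.16  0.46 -0.44]
hA [382.8 369.8]
hM [383.3 271.5]
hB [383.9 161.9]
dist mm 77.5 ang 4.8 rows 2
[[0.064, 0.035, 0.772, -0.006, -0.026, 0.003, 0.0], [0.096, 0.028, 0.769, -0.006, -0.026, 0.003, 0.0]]
```

View pics/wrist5.png

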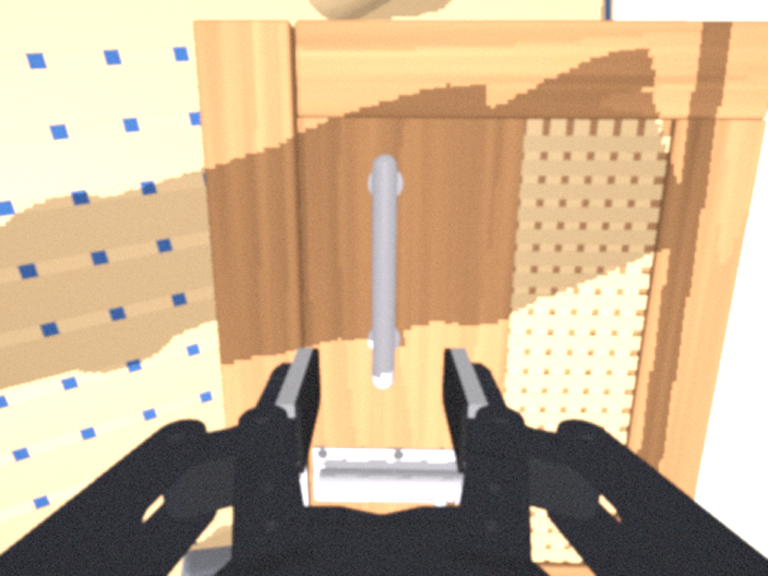

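The handle runs from (384,155) to (382,383), as predicted. I'll descend onto it.

Emit:
apply_moves(steps=[[0.05,0,0,-0.006,-0.026,0.003,0],[0.11,0.01,0,-0.006,-0.026,0.003,0],[0,0.02,0.38,0,0,0,0],[0,0.02,0.38,0,0,0,0],[0,0.01,0.38,0,0,0,0],[0,0,0.3,0,0,0,0],[0,0,0,0,0,0,0]])

```text
time_s: 11.9
eef_pos: [0.6214, 0.0323, 0.1451]
ee_rot: [0.163, 0.742, 0.635, 0.139]
contact_force: [-0.5, -0.1, -0.4]
grip_width: 0.0429
```

Run:
```python
from plan import *
rel()
Rt=tool(0);k=W(p,slope(.0455,.06,.035,H))
rows(tcp(k,Rt,.016),Rt,0.)
```

```text
grasp s,y,n mm [46.3 43.8 40. ] rot err vs square [ 0.2 -0.2  0.3] F [-0.5 -0.1 -0.4] w 42.9 t 11.9
dist mm 16.4 ang 0.5 rows 1
[[0.325, -0.016, 0.038, -0.003, 0.003, -0.003, 0.0]]
```

Emit:
apply_moves(steps=[[0.16,-0.008,0.03,0,0,0,0],[0.16,-0.008,0.03,0,0,0,0],[0,0,0,0,0,0,-1],[0,0,0,0,0,0,-1],[0,0,0,0,0,0,-1],[0,0,0,0,0,0,-1],[0,0,0,0,0,0,-1],[0,0,0,0,0,0,-1]])

```text
time_s: 12.7
eef_pos: [0.6231, 0.0492, 0.1437]
ee_rot: [0.163, 0.742, 0.635, 0.139]
contact_force: [-10.7, 5.3, 5.7]
grip_width: 0.0091
```

```bash
cat > lift.py <<'E'
from plan import *
import sys
# grasp point angle about hinge, rows for further lifting at fixed tool orientation
def info(da,n):
    P,Rt,s=cur();g=P+Rt.apply([0,0,-.019]);rel()
    hb=slope(.235,0,-.014,H);b=R.from_euler('z',-p[2]).apply(g-[p[0],p[1],0])-hb
    print("r,ang from hinge",np.hypot(b[0],b[2]).round(4),np.arctan2(b[2],-b[0]).round(4),"handle shut ang",np.arctan2((N*.049-U*.19)[2],-(N*.049-U*.19)[0]).round(4),"z",b.round(4))
    pts=[R.from_rotvec([0,a,0]).apply(b) for a in np.linspace(0,da,n+1)]
    Rb=R.from_euler('z',p[2])
    print([ [float(x) for x in (Rt.inv().apply(Rb.apply(d))/.05).round(3)] for d in np.diff(pts,axis=0)])
info(float(sys.argv[1]),int(sys.argv[2]))
E
python3 lift.py 0.48 16
```

```text
grasp s,y,n mm [45.  60.7 39.1] rot err vs square [ 0.2 -0.2  0.3] F [-10.7   5.3   5.7] w 9.1 t 12.7
r,ang from hinge 0.1973 -0.1641 handle shut ang -0.1839 z [-0.1947  0.0607 -0.0322]
[[-0.0, 0.033, -0.114], [-0.0, 0.036, -0.113], [-0.0, 0.04, -0.111], [-0.0, 0.043, -0.11], [-0.0, 0.046, -0.109], [-0.0, 0.05, -0.107], [-0.0, 0.053, -0.106], [-0.0, 0.056, -0.104], [0.0, 0.059, -0.103], [0.0, 0.062, -0.101], [0.0, 0.065, -0.099], [0.0, 0.068, -0.097], [0.0, 0.071, -0.095], [0.0, 0.074, -0.093], [0.0, 0.077, -0.09], [0.0, 0.079, -0.088]]
```

Emit:
apply_moves(steps=[[0,0.033,-0.114,0,0,0,-1],[0,0.036,-0.113,0,0,0,-1],[0,0.04,-0.111,0,0,0,-1],[0,0.043,-0.11,0,0,0,-1],[0,0.046,-0.109,0,0,0,-1],[0,0.05,-0.107,0,0,0,-1],[0,0.053,-0.106,0,0,0,-1],[0,0.056,-0.104,0,0,0,-1]])

```text
time_s: 13.5
eef_pos: [0.6194, 0.0497, 0.1889]
ee_rot: [0.162, 0.742, 0.636, 0.138]
contact_force: [-5.9, 6.8, -8.7]
grip_width: 0.0086
```

```bash
python3 lift.py 0.27 9
```

```text
grasp s,y,n mm [60.8 60.7 81.6] rot err vs square [ 0.4 -0.2  0.2] F [-5.9  6.8 -8.7] w 8.6 t 13.5
r,ang from hinge 0.1987 0.0656 handle shut ang -0.1839 z [-0.1983  0.0607  0.013 ]
[[-0.0, 0.058, -0.104], [-0.0, 0.061, -0.102], [-0.0, 0.064, -0.1], [-0.0, 0.067, -0.098], [-0.0, 0.07, -0.096], [-0.0, 0.073, -0.094], [-0.0, 0.076, -0.092], [0.0, 0.079, -0.09], [0.0, 0.081, -0.087]]
```

Emit:
apply_moves(steps=[[0,0.058,-0.104,0,0,0,-1],[0,0.061,-0.102,0,0,0,-1],[0,0.064,-0.1,0,0,0,-1],[0,0.067,-0.098,0,0,0,-1],[0,0.07,-0.096,0,0,0,-1],[0,0.073,-0.094,0,0,0,-1],[0,0.076,-0.092,0,0,0,-1],[0,0.079,-0.09,0,0,0,-1]])

```text
time_s: 14.3
eef_pos: [0.626, 0.0487, 0.2343]
ee_rot: [0.161, 0.742, 0.636, 0.136]
contact_force: [-14.0, 6.8, -5.4]
grip_width: 0.0087
```

```bash
python3 lift.py 0.04 1
```

```text
grasp s,y,n mm [ 86.   60.7 119.9] rot err vs square [ 0.7 -0.3  0.2] F [-14.    6.8  -5.4] w 8.7 t 14.3
r,ang from hinge 0.2003 0.296 handle shut ang -0.1839 z [-0.1916  0.0607  0.0584]
[[-0.0, 0.108, -0.118]]
```

Emit:
apply_moves(steps=[[0,0.05,-0.06,0,0,0,-1],[0,0.05,-0.06,0,0,0,-1],[0,0,0,0,0,0,-1],[0,0,0,0,0,0,-1]])

```text
time_s: 14.7
eef_pos: [0.6283, 0.0484, 0.2426]
ee_rot: [0.161, 0.742, 0.636, 0.137]
contact_force: [-17.7, 6.1, 2.0]
grip_width: 0.0088
```

```bash
python3 lift.py 0.04 1
```

```text
grasp s,y,n mm [ 91.7  60.7 126.5] rot err vs square [ 0.6 -0.2  0.2] F [-17.7   6.1   2. ] w 8.8 t 14.7
r,ang from hinge 0.2007 0.3391 handle shut ang -0.1839 z [-0.1893  0.0607  0.0667]
[[0.0, 0.113, -0.114]]
```

Emit:
apply_moves(steps=[[0,-0.036,-0.017,0,0,0,-1],[0,0,0,0,0,0,-1],[0,0,0,0,0,0,-0.4],[0,0,0,0,0,0,-0.4],[0,0,0,0,0,0,-0.4],[0,0,0,0,0,0,-0.4],[0,0,-0.2,0,0,0,-0.4]])

```text
time_s: 15.4
eef_pos: [0.6269, 0.0472, 0.2541]
ee_rot: [0.164, 0.742, 0.635, 0.139]
contact_force: [-0.3, -0.6, -0.5]
grip_width: 0.0257
```

```bash
python3 lift.py 0.04 1
```

```text
grasp s,y,n mm [ 95.3  59.3 137.4] rot err vs square [ 0.1 -0.3  0.4] F [-0.3 -0.6 -0.5] w 25.7 t 15.4
r,ang from hinge 0.206 0.3891 handle shut ang -0.1839 z [-0.1906  0.0593  0.0782]
[[0.0, 0.123, -0.11]]
```

Free, with no force. I'll retract along the tool axis and then away from the rail.

Emit:
apply_moves(steps=[[0,0,-0.4,0,0,0,-0.4],[0,-0.1,-0.6,0,0,0,-0.4],[0,-0.2,-0.6,0,0,0,-0.4],[0,-0.5,-0.5,0,0,0,-0.4],[0,-0.5,-0.3,0,0,0,-0.4],[0,-0.3,0,0,0,0,-0.4],[0,0,0,0,0,0,-0.4]])

```text
time_s: 16.1
eef_pos: [0.5038, 0.0671, 0.3304]
ee_rot: [0.164, 0.742, 0.635, 0.141]
contact_force: [0.2, -0.1, 0.2]
grip_width: 0.0258
```

Run:
```python
from plan import *
import cv2
rel()
im=[]
for n,(u,v,w,h) in {"scene":(100,120,350,200),"side":(130,30,256,256)}.items():
    c=camera(n);im.append(cv2.resize(c["img"][v:v+h,u:u+w,::-1],(400,int(400*h/w)) if n=="side" else (400,229),interpolation=cv2.INTER_CUBIC));np.savez(n+"1.npz",**c)
    for a in(.40,.45,.5,.55):
        Q=lambda sv,y,nn:slope(.235,0,-.014,H)+R.from_rotvec([0,a,0]).apply(U*(sv-.235)+N*(nn+.014))+[0,y,0]
        print(n,a,[[round(float(x),1) for x in (proj(c,W(p,P))-[u,v])*400/w] for P in (Q(.045,.01,.035),Q(.045,.11,.035),Q(0,.18,0),Q(.0785,-.104,.027))])
c=camera("wrist")["img"];im.append(cv2.resize(c[:,:,::-1],(400,300)))
H_=max(im[0].shape[0]+im[2].shape[0],im[1].shape[0]);o=np.zeros((H_,800,3),np.uint8)
o[:229,:400]=im[0];o[229:529,:400]=im[2];o[:400,400:]=im[1]
cv2.imwrite("pics/final.png",np.clip(o*1.4,0,255).astype(np.uint8))
```

```text
grasp s,y,n mm [ 14.5  60.9 259.3] rot err vs square [ 0.  -0.2  0.3] F [ 0.2 -0.1  0.2] w 25.8 t 16.1
scene 0.4 [[160.4, 55.8], [208.8, 52.6], [237.1, 48.4], [104.6, 74.0]]
scene 0.45 [[160.3, 53.3], [209.2, 50.0], [237.7, 44.7], [104.0, 72.0]]
scene 0.5 [[160.2, 51.0], [209.6, 47.7], [238.3, 41.1], [103.5, 70.2]]
scene 0.55 [[160.1, 48.8], [210.0, 45.5], [238.9, 37.6], [102.9, 68.6]]
side 0.4 [[213.7, 202.1], [185.3, 242.7], [189.4, 300.3], [224.5, 158.5]]
side 0.45 [[212.7, 197.4], [184.0, 238.0], [189.2, 295.5], [223.7, 154.7]]
side 0.5 [[211.3, 192.7], [182.4, 233.2], [188.5, 290.5], [222.7, 150.9]]
side 0.55 [[209.7, 187.8], [180.4, 228.3], [187.5, 285.2], [221.5, 147.0]]
```

View pics/final.png

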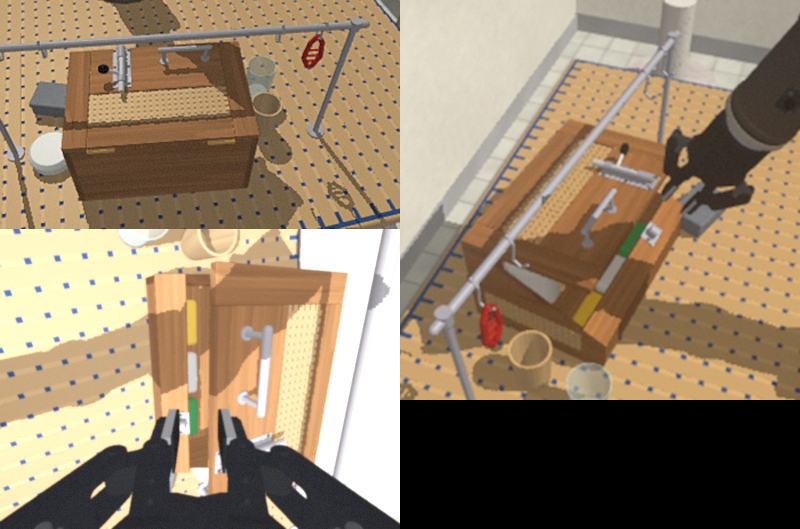

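The lid stands open. The handle ends at (612,192) and (587,240) and the disc at (103,69) in the scene view match the predictions for about 0.5 rad. The disc is still laid over in the upper notch, and the objects look unmoved. Handing in.

```bash
python3 -c "
from rig import *
print(state()['contact_force'].round(1));print(hand_in())"
```

```text
[-0.1 -0.2  0.1]
the job is handed in; nothing more can be done
None
```

The job is done and handed in at about 16 s on the robot's clock. The bolt is parked in its upper notch and the lid stands open a little above level.

- **Bolt:** I gripped the thumb disc on its flat faces and swung it upright. I drew the bolt to its 40 mm stop, backed off about 1 mm and laid the disc over into the upper notch, then let go. A wrist picture after release showed it staying there, with the rod clear of the keeper.
- **Lid:** I lifted it by the bar handle, keeping the tool square to the slope, then let go and backed away. The arm's position gives about 0.50 rad, and the last scene and side pictures agree at roughly 0.46–0.5 rad (level is 0.44).
- **Last checks:** The disc was still laid over in the parking notch after lifting. The cup, tumbler, soap box and cap case look where they were, judged by eye only. Contact force read about zero. The highest reading I saw was about 20 N, with no sign of touching the hook rail.
- **Deviations:** The first box fit was about 2 mm off and I corrected it from the wrist camera. The fast move to the handle fell 24 mm short and I made that up before gripping.

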